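# Close the push-and-turn biscuit jar

## Robot

A 6-joint arm with a two-finger parallel gripper is mounted at the origin on the work surface. World frame = base frame: x ahead of the robot, y to its left, z up, the work surface at z = 0. Lengths are in m, angles in degrees, forces in N, time in s.
With the tool pointing down it reaches from about 0.25 to 0.775 m from the base axis. Payload 8.9 kg.
Tool frame: the origin (TCP) lies at the very end of the fingers, on their centre line; the grasp point (between the pads) lies 19 mm behind it; z points along the fingers, y is the line along which they close (so a half turn about z gives the same grasp; the last joint's range is limited). The gripper opens to 85 mm and grips with 20 to 120 N. Pads are 22 mm wide; open, the fingers measure 114 mm over their backs; the gripper's body (76 mm by 85 mm) begins 54 mm behind the grasp point. The pads swing forward as they close: fully open they stand 13 mm farther back than shut.
Start: joints at [-73.241, 16.656, -8.789, 64.555, 0, 82.019], TCP at [0.22, -0.477, 0.231] pointing down, gripper open.
Joint ranges: [-144.48, 144.48], [-52.06, 99.96], [-74.48, 78.29], [-112.23, 115.85], [-86.99, 84.42], [-180, 180]. Speed limits (degrees/s): [127.2, 127.2, 159.86, 180, 180, 180].

## Interface

Orientations are given as [roll, pitch, yaw] about the fixed x, y, z axes, in that order (R = Rz(yaw) Ry(pitch) Rx(roll)).
In Python, from cell import robot gives the robot as it stands. The module is installed in compiled form; this text tells all that it offers.
- The arm moves only by the tool jog_arm, never from a script. Its argument "plan" is a list of rows, each a list of 7 numbers: the turn, a rotation vector about the world's x, y, z in units of pi rad (1.0 is pi rad), then the shift along the world's x, y, z in units of 5 cm (1.0 is 5 cm), then the closure, from 0 (fully open) to 1 (shut). In form: [[ax, ay, az, x, y, z, gripper], ...]. A call has 1 to 8 rows; each row shifts and turns the commanded pose from where the row before left it; what a row does not reach is not made up. A row lasts 1/8 s, in which the tool goes at most 62.5 mm and 10.7 degrees, less where a joint would pass 70% of its speed; a pose out of reach is approached as far as the arm can. A call with a number of a shift or a turn outside -1 to 1 is refused whole. A call with a gripper value outside its range is refused whole. The fingers move at their own pace and stop on an object; "squeeze" is the grip in N (left out, the last holds). Time passes only in rows, so rows that do not move let the fingers close. It gives the time, the measured TCP pose, the force, the opening and the grip force at its end, in the units of the state.
- robot.state(): the state, without advancing time (a new reading comes with each control period).
- robot.snapshot(name): name is "scene" or "top"; returns a dict with "img" (420x560x3 uint8, red, green, blue), "fovy" (degrees; the focal length in pixels is half the picture's height over the tangent of half this angle, whatever the lens; pixels are square), "cx", "cy" (the principal point, pixels), "k1" (the pictures are not rectified: a ray, as slopes to the right and down, at radius r is drawn at 1 + k1 r^2 times it, then the intrinsics apply), "extrinsics" (4x4, takes a point from world to camera coordinates). Camera axes: x right, y up, looking along -z (the intrinsics and any distortion apply to the point x, -y, -z); pixel columns grow to the right and rows downward; lengths in m; the calibration is good to about 2 mm. A picture is of the moment at which its call begins. There is no depth.
- robot.close_job(): hands the job in; it is judged then, once.
The state is a dict: "t": time; "joint_pos": joint angles; "joint_velocities": joint speeds; "tau": joint torques, N m; "ee_pos": TCP position; "tcp_rot": TCP orientation; "ft_force": force on the tool from outside, world axes, zero at the start; "moment": the same for the moment, N m; "grip_width": finger opening in m; "gripper_force": force on a finger pad.
Only numpy, scipy, OpenCV 4.12 (cv2) and the standard library are available. Lean on these libraries where they do the work, as an engineer would, in place of code of your own. Each camera call takes 0.05 s, during which the arm holds its last target. There are 200 camera calls.

## Task

Close the biscuit jar in the tray. Pick its lid up by the ball knob, set it in the jar's steel collar and feel for the two notches, so that its two pins drop through them; then, still holding the ball, push the lid down against the sprung seal and turn it clockwise (seen from above) until the pins meet the ends of their slots, let it rise there so that they lock in their pockets, and let go. Push with no more than about 25 N, do not wrench the lid against the stop, and leave the coasters and the remote where they are.

Things in the scene. Friction and masses are not known exactly. Their poses are not given: they have to be found in the camera images.
- lid: The loose lid: white stoneware disc 88 mm across, 14 mm thick, lower edge chamfered 3.5 mm, with a dark steel pin through it and a ball knob on an 18 mm stem. About 240 g. Origin: centre of the underside; z up through the ball, x along the pin. At the start it lies flat on the tray's floor. Same after half a turn.
- lid_pin (a point): A point near one end of the lid's steel cross pin, 52 mm from the lid's axis on its +x axis, 7 mm above the underside. The pin is 7 mm thick; its two round ends stand out of the disc's rim at +x and -x (tips 55 mm from the axis) and show from above.
- lid_ball (a point): Centre of the lid's polished wooden ball knob, 38 mm across, 46 mm above the lid's underside, on its axis; the ball's lowest point is 13 mm above the disc. It is slippery (friction about 0.4): pads not meeting it at the height of this centre slide off, and turning the lid under load needs a firm grip, about 60 N if the gripper has it.
- jar: The open jar: heavy round stoneware pot 128 mm across, fixed in the tray, with a steel collar clamped round its mouth at no exact angle. Origin: centre of its underside, z up; collar top 128 mm above it, bore 93 mm wide. Two opposite notches, 15 mm wide and seen from above, cut the collar's inner lip; they lie within 0.35 rad (20 degrees) of the jar's +x and -x axes.
- jar_mouth (a point): Centre of the mouth, level with the collar's top. If the pins miss the notches they lie on the collar and the lid's underside is 124.5 mm above the jar's origin. From each notch a slot runs 60 degrees clockwise (from above) under the lip, closed at both ends; at its far end the lip has a pocket 1.5 mm deep, in which the pin locks: the lid's underside is then 111.7 mm above the jar's origin.
- coasters: Bystander: a stack of five round marble coasters, 100 mm across, in a black wire holder, 54 mm high. Origin: centre of the underside.
- remote: Bystander: black remote control, 168 x 40 x 18 mm. Origin: centre of the underside, x along its length.
- tray: The woven tray, fixed: 360 mm by 660 mm (along its y), floor 12 mm above the table, rim 48 mm above the table. Origin: centre, on the table.
- seal: Sprung black sealing ring in the collar. Origin: centre of its top, at rest 113.2 mm above the jar's origin; the lid, pins in the notches, rests on it. It yields by 1 mm per 6 N: push the lid 3 mm below rest (19 N on the seal, 17 N of push) so that the pins pass under the lip, and keep it down through the whole turn; 5 mm (over 30 N) is too hard.
Things that resemble listed ones, but are neither listed nor needed, are in the scene too. Leave any green or yellow look-alike of the lid alone.

How it is judged:
By the outcome, as a careful person would: the job done as asked, in the order asked, and still so for the second after the job is handed in, with the robot touching nothing.
It also fails if it takes over 67 s, if anything falls off the work surface, if the arm or the gripper's body presses on something with over 40 N, if the wrist force passes 120 N, or if a joint passes its speed limit or range.

## Working session

There is one attempt and no reset: what is moved stays moved. The work goes in short steps, Python scripts to look and compute and a tool call to move; the robot and the scene stay as the last step left them, time stands still between calls to the robot, and variables do not carry over. Pictures are saved under pics/ and viewed, at most 10 in all, crops included, and the job is handed in when it is done.

Besides the shell and the picture viewer there is one more tool, called after ">>>" as name(argument=value, ...), one argument or row to a line, values as JSON. jog_arm: Moves the arm, as the interface text tells. Its arguments: {"type":"object","properties":{"plan":{"type":"array"},"squeeze":{"type":"number"}},"required":["plan"]}

```bash
mkdir -p pics
cat > h.py <<'E'
import numpy as np, cv2
from cell import robot
def snap(n,f=None):
    s=robot.snapshot(n)
    if f: cv2.imwrite('pics/'+f,cv2.cvtColor(s['img'],cv2.COLOR_RGB2BGR))
    return s
def ray(s,u,v):
    f=210/np.tan(np.radians(s['fovy'])/2)
    K=np.array([[f,0,s['cx']],[0,f,s['cy']],[0,0,1.]])
    p=cv2.undistortPoints(np.array([[[u,v]]],float),K,np.array([s['k1'],0,0,0,0.]))[0,0]
    E=np.array(s['extrinsics']);R=E[:3,:3];t=E[:3,3]
    return -R.T@t, R.T@np.array([p[0],-p[1],-1.])
def onz(s,u,v,z):
    o,d=ray(s,u,v); return o+d*(z-o[2])/d[2]
def proj(s,P):
    f=210/np.tan(np.radians(s['fovy'])/2)
    E=np.array(s['extrinsics']);c=E[:3,:3]@np.array(P)+E[:3,3]
    a=np.array([c[0],-c[1]])/-c[2]; a=a*(1+s['k1']*(a@a))
    return a*f+[s['cx'],s['cy']]
def tri(s1,p1,s2,p2):
    o1,d1=ray(s1,*p1);o2,d2=ray(s2,*p2)
    a=np.linalg.lstsq(np.c_[d1,-d2],o2-o1,rcond=None)[0]
    return (o1+a[0]*d1+o2+a[1]*d2)/2, np.linalg.norm(o1+a[0]*d1-o2-a[1]*d2)
E
python3 - <<'E'
from h import *
a=snap('top','top1.png');b=snap('scene','scene1.png')
for s in(a,b):print(s['fovy'],s['cx'],s['cy'],s['k1'],np.round(s['extrinsics'],3).tolist())
print(robot.state())
E
```

```text
57.5114218114572 281.1834032129404 206.20338057433062 -0.044294881951224406 [[-0.009, -1.0, -0.002, -0.09], [0.997, -0.009, 0.079, -0.452], [-0.079, -0.001, 0.997, -0.937], [0.0, 0.0, 0.0, 1.0]]
46.687712631924526 282.7919701727289 211.46546809977502 -0.17058716620394634 [[-0.842, 0.539, -0.016, 0.439], [-0.453, -0.692, 0.562, 0.067], [0.291, 0.48, 0.827, -1.525], [0.0, 0.0, 0.0, 1.0]]
{'t': 0.1, 'joint_pos': array([-7.32408620e+01,  1.66833612e+01, -8.82430415e+00,  6.45563354e+01,
       -3.94915375e-04,  8.20207654e+01]), 'joint_velocities': array([-0.07522901, -0.06434206,  0.10238283, -0.17427008,  0.09175523,
       -0.0074192 ]), 'tau': array([ 1.46834933e-03, -5.37978852e+01,  3.31917429e+01,  9.34062962e-03,
       -2.44172015e-04, -4.36735831e-06]), 'ee_pos': array([ 0.21960774, -0.47644427,  0.23082685]), 'tcp_rot': array([-1.79936564e+02, -8.49311678e-03,  2.47383681e+01]), 'ft_force': array([-0.1277613 ,  0.2576095 ,  0.56794746]), 'moment': array([-0.00194789, -0.02454217,  0.03003166]), 'gripper_force': 0.0, 'grip_width': 0.08549533717029664}
```

View pics/top1.png

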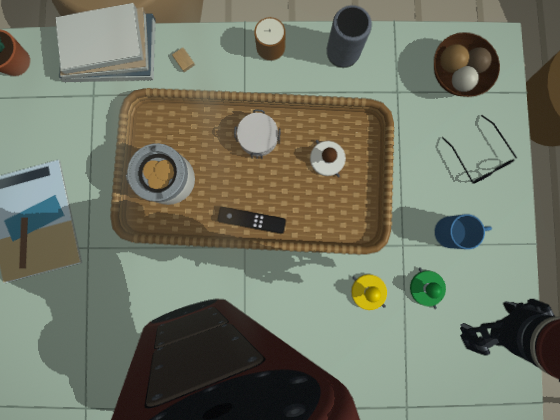

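View pics/scene1.png

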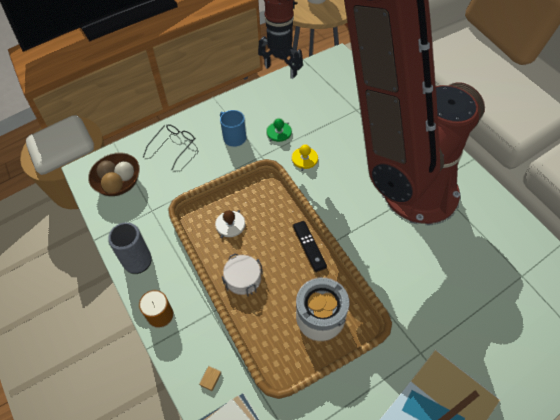

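The top picture shows the following:
- **Lid candidates:** white with a dark ball at (328,157), yellow at (370,292) and green at (428,288). The white one in the tray fits, because the coloured ones are the look-alikes.
- **Other objects:** jar at (158,174), coasters at (258,133), remote at (252,220).

I'll confirm with an enlarged crop of the lid and jar.

Run:
```python
import cv2,numpy as np
a=cv2.imread('pics/top1.png');b=cv2.imread('pics/scene1.png')
f=lambda i,x,y,w:cv2.resize(i[y-w:y+w,x-w:x+w],(400,300) if 0 else (300,300),interpolation=cv2.INTER_CUBIC)
cv2.imwrite('pics/crop1.png',np.vstack([np.hstack([f(a,328,157,30),f(a,158,174,40)]),np.hstack([f(b,230,222,30),f(b,322,305,40)])]))
```

```text
(no output)
```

View pics/crop1.png

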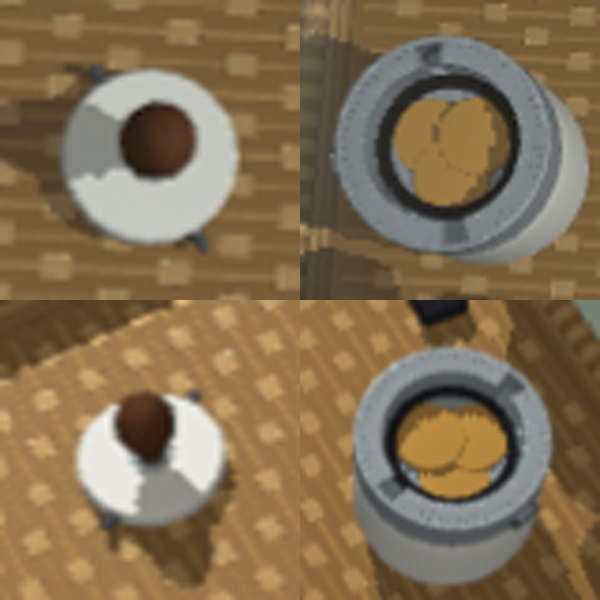

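The crops show the white lid with its dark ball, and its pin ends at top (317.5,141.7) and (338,175.3). The jar's notches are at top (152.7,148) and (159.3,195.3), and at scene (338.5,287.4) and (307.3,315). White is the one meant.

```bash
cat > m.py <<'E'
from h import *
a=snap('top');b=snap('scene')
c=lambda x0,y0,k,x,y:(x0+(x+.5)/k-.5,y0+(y+.5)/k-.5)
p=[onz(a,*c(298,127,5,97,73),.019),onz(a,*c(298,127,5,200,241),.019)]
q=[onz(b,*c(200,192,5,195,97),.019),onz(b,*c(200,192,5,109,221),.019)]
for z in(p,q):
  d=z[1]-z[0];print('lid',(z[0]+z[1])/2,np.linalg.norm(d),np.degrees(np.arctan2(d[1],d[0])))
for s,cc in((a,c(298,127,5,158,141)),(b,c(200,192,5,146,125))):print('ball@58mm',onz(s,*cc,.058))
print('ball tri',tri(a,c(298,127,5,158,141),b,c(200,192,5,146,125)))
p=[onz(a,*c(118,134,3.75,130,53),.14),onz(a,*c(118,134,3.75,155,230),.14)]
q=[onz(b,*c(282,265,3.75,212,84),.14),onz(b,*c(282,265,3.75,95,188),.14)]
for z in(p,q):
  d=z[1]-z[0];print('jar',(z[0]+z[1])/2,np.linalg.norm(d),np.degrees(np.arctan2(d[1],d[0])))
# white disc of lid and collar outer ring via masks
for n,s,lc in(('top',a,(328,157)),('scene',b,(230,222))):
  h=cv2.cvtColor(s['img'],cv2.COLOR_RGB2HSV)
  m=((h[...,1]<50)&(h[...,2]>70)).astype(np.uint8)*255
  M=np.zeros_like(m);cv2.circle(M,lc,24,255,-1)
  cs=cv2.findContours(m&M,cv2.RETR_EXTERNAL,cv2.CHAIN_APPROX_NONE)[0]
  hull=cv2.convexHull(max(cs,key=cv2.contourArea))[:,0]
  w=np.array([onz(s,*x,.026)[:2] for x in hull])
  print(n,'lid disc',cv2.minEnclosingCircle((w*1000).astype(np.float32)))
E
python3 m.py
```

```text
lid [ 0.57192939 -0.21098481  0.019     ] 0.09990140817471391 -149.77721181968877
lid [ 0.57181891 -0.21110621  0.019     ] 0.09875665539528342 29.534734742421808
ball@58mm [ 0.57152778 -0.2110506   0.058     ]
ball@58mm [ 0.57272298 -0.20894382  0.058     ]
ball tri (array([ 0.5720832 , -0.2113331 ,  0.05456095]), np.float64(0.0004673624322375518))
jar [0.52115979 0.18215349 0.14      ] 0.1067446311554419 -170.86896324122506
jar [0.52019761 0.18255303 0.14      ] 0.10662259310821239 9.88748026725219
top lid disc ((571.775146484375, -209.3934326171875), 52.01087951660156)
scene lid disc ((573.546630859375, -206.4398956298828), 49.9378662109375)
```

>>> jog_arm(
  plan=[
    [0,0,0.055,0.88,0.66,-0.2,0],
    [0,0,0.055,0.88,0.66,-0.2,0],
    [0,0,0.055,0.88,0.66,-0.2,0],
    [0,0,0.055,0.88,0.66,-0.2,0],
    [0,0,0.055,0.88,0.66,-0.3,0],
    [0,0,0.055,0.88,0.66,-0.4,0],
    [0,0,0.055,0.88,0.66,-0.4,0],
    [0,0,0.055,0.88,0.66,-0.4,0],
  ],
  squeeze=60,
)

```text
t: 1.2
ee_pos: [0.573, -0.2115, 0.1155]
tcp_rot: [-180.0, 0.0, 104.3]
ft_force: [-0.9, -1.0, 0.2]
grip_width: 0.0853
gripper_force: 0.0
```

>>> jog_arm(
  plan=[
    [0,0,0.05,0,0,0,0.2],
    [0,0,0.05,0,0,0,0.3],
    [0,0,0.05,0,0,0,0.3],
    [0,0,0.05,0,0,0,0.3],
    [0,0,0,0,0,0,0.3],
  ],
)

```text
t: 1.82
ee_pos: [0.5716, -0.2127, 0.1161]
tcp_rot: [-180.0, -0.0, 139.9]
ft_force: [1.1, -0.5, -0.6]
grip_width: 0.06
gripper_force: 0.0
```

>>> jog_arm(
  plan=[
    [0,0,0,0,0.03,-0.5,0.3],
    [0,0,0,0,0,-0.5,0.3],
    [0,0,0,0,0,-0.35,0.3],
    [0,0,0,0,0,-0.25,0.3],
    [0,0,0,0,0,0,0.3],
  ],
)

```text
t: 2.45
ee_pos: [0.5713, -0.2111, 0.0356]
tcp_rot: [-180.0, -0.1, 139.9]
ft_force: [-0.2, -0.3, 0.2]
grip_width: 0.0597
gripper_force: 0.0
```

>>> jog_arm(
  plan=[
    [0,0,0,0,0,0,0.7],
    [0,0,0,0,0,0,1],
    [0,0,0,0,0,0,1],
    [0,0,0,0,0,0,1],
  ],
)

```text
t: 2.95
ee_pos: [0.5723, -0.2117, 0.0375]
tcp_rot: [180.0, 0.1, 139.9]
ft_force: [-1.3, 0.3, 6.5]
grip_width: 0.0357
gripper_force: 59.3
```

Run:
```python
from h import *
s=snap('scene');t=snap('top');i=[cv2.cvtColor(x['img'],cv2.COLOR_RGB2BGR) for x in(s,t)]
cv2.imwrite('pics/g1.png',np.hstack([cv2.resize(i[0][180:255,190:265],(400,500),interpolation=2) if 0 else cv2.resize(i[0][180:255,190:265],(400,400),interpolation=2),cv2.resize(i[1][120:195,290:365],(400,400),interpolation=2)]))
for z in(.026,.0365,.0475,.0555,.058,.077):print(z,(proj(s,[.572,-.211,z])-[190,180])*400/75)
print(robot.state())
```

```text
0.026 [212.49158972 223.8835174 ]
0.0365 [210.47233329 213.54049182]
0.0475 [208.33221663 202.56909866]
0.0555 [206.75965912 194.50120736]
0.058 [206.26542346 191.96449612]
0.077 [202.46484179 172.44048859]
{'t': 3.05, 'joint_pos': array([-2.71579660e+01,  3.50825780e+01, -1.06279139e+01,  4.41901283e+01,
       -1.71116221e-02,  1.29173970e+01]), 'joint_velocities': array([-0.11846633, -0.02778861,  0.03925894, -0.02901622,  0.00791728,
       -0.08008027]), 'tau': array([ 3.03407237e-01, -6.56107306e+01,  2.68529195e+01, -6.99643996e-01,
        3.14658182e-01, -3.12520133e-02]), 'ee_pos': array([ 0.57228506, -0.21175979,  0.03750231]), 'tcp_rot': array([1.79994463e+02, 1.00690043e-01, 1.39924617e+02]), 'ft_force': array([-2.38620114,  0.32910866,  6.51268709]), 'moment': array([-0.09497846,  0.4666471 , -0.02062284]), 'gripper_force': 59.340603947639465, 'grip_width': 0.03574493904299462}
```

View pics/g1.png

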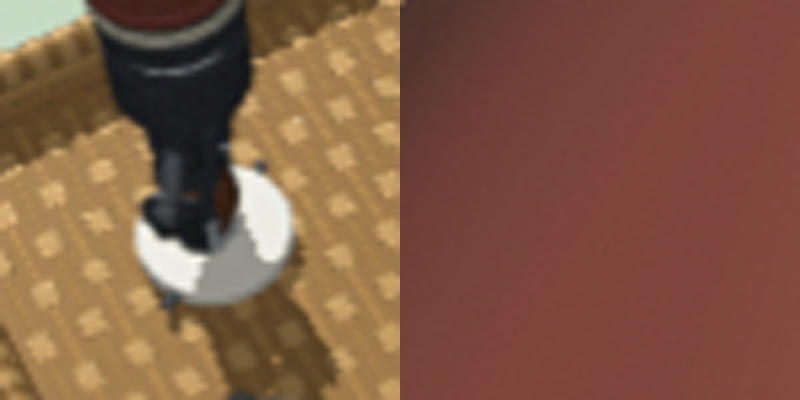

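The scene crop shows the fingers round the ball, with the ball visible at (228,195). The opening is 35.7 mm, below the ball's 38 mm, and there is an upward force of 6.5 N. Both mean the pads sit above the equator, so I'll regrasp about 6 mm lower.

>>> jog_arm(
  plan=[
    [0,0,0,0,0,0,0.3],
    [0,0,0,0,0,0,0.3],
    [0,0,0,0,0,-0.1,0.3],
    [0,0,0,0,0,0,0.3],
  ],
)

```text
t: 3.55
ee_pos: [0.5713, -0.2111, 0.0307]
tcp_rot: [-180.0, -0.1, 139.9]
ft_force: [-0.8, 0.0, 0.2]
grip_width: 0.0597
gripper_force: 0.0
```

>>> jog_arm(
  plan=[
    [0,0,0,0,0,0,0.7],
    [0,0,0,0,0,0,1],
    [0,0,0,0,0,0,1],
    [0,0,0,0,0,0,1],
  ],
)

```text
t: 4.05
ee_pos: [0.5717, -0.2112, 0.0315]
tcp_rot: [180.0, 0.0, 139.9]
ft_force: [-1.3, 2.4, 4.9]
grip_width: 0.0358
gripper_force: 59.4
```

>>> jog_arm(
  plan=[
    [0,0,0,0,0,0.2,1],
    [0,0,0,0,0,0.5,1],
    [0,0,0,0,0,0.8,1],
    [0,0,0,0,0,0.8,1],
    [0,0,0,0,0,0.6,1],
    [0,0,0,0,0,0.3,1],
    [0,0,0,0,0,0,1],
  ],
)

```text
t: 4.92
ee_pos: [0.5721, -0.2116, 0.1918]
tcp_rot: [180.0, 0.1, 139.9]
ft_force: [0.3, -0.6, -2.8]
grip_width: 0.0355
gripper_force: 60.2
```

>>> jog_arm(
  plan=[
    [0,0,-0.008,-0.06,0.3,0,1],
    [0,0,-0.008,-0.06,0.5,0,1],
    [0,0,-0.008,-0.08,0.65,0,1],
    [0,0,-0.008,-0.08,0.65,0,1],
    [0,0,-0.008,-0.08,0.65,0,1],
    [0,0,-0.008,-0.08,0.65,0,1],
    [0,0,-0.008,-0.08,0.65,0,1],
    [0,0,-0.008,-0.08,0.65,0,1],
  ],
)

```text
t: 5.92
ee_pos: [0.5406, 0.0248, 0.1896]
tcp_rot: [-179.9, -0.1, 128.4]
ft_force: [0.8, -0.3, -2.9]
grip_width: 0.0357
gripper_force: 60.2
```

>>> jog_arm(
  plan=[
    [0,0,-0.008,-0.08,0.65,0,1],
    [0,0,-0.008,-0.08,0.65,0,1],
    [0,0,-0.008,-0.08,0.65,0,1],
    [0,0,-0.008,-0.08,0.6,0,1],
    [0,0,-0.008,-0.06,0.4,0,1],
    [0,0,-0.008,-0.04,0.23,0,1],
    [0,0,0,0,0,0,1],
    [0,0,0,0,0,0,1],
  ],
)

```text
t: 6.92
ee_pos: [0.5204, 0.1822, 0.1905]
tcp_rot: [-179.9, -0.0, 119.8]
ft_force: [0.7, -0.4, -2.8]
grip_width: 0.0358
gripper_force: 60.2
```

Run:
```python
from h import *
print(robot.state()['ee_pos'],robot.state()['tcp_rot'])
s=snap('scene');t=snap('top')
i=[cv2.cvtColor(x['img'],cv2.COLOR_RGB2BGR) for x in(s,t)]
a=cv2.resize(i[0][240:340,270:370],(400,400),interpolation=2);b=cv2.resize(i[1][124:224,108:208],(400,400),interpolation=2)
cv2.imwrite('pics/j1.png',np.hstack([a,b]))
```

```text
[0.52035106 0.18215761 0.19045827] [-1.79918293e+02 -1.12720644e-02  1.19799618e+02]
```

View pics/j1.png

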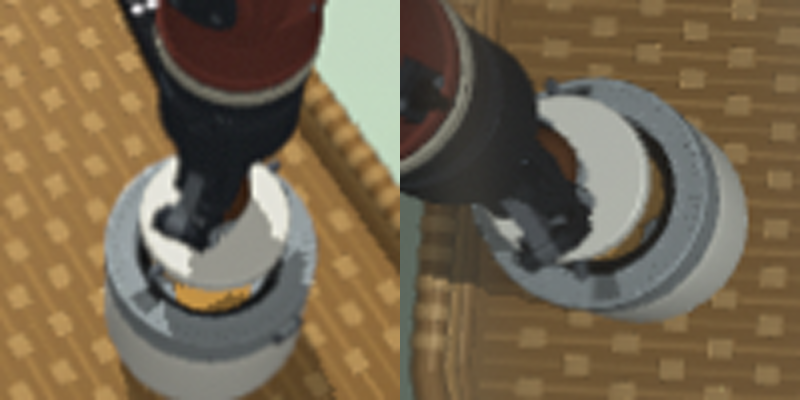

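The picture shows the lid held level above the jar, with one pin end at scene crop (275,165) and a free notch at top crop (600,285). Next I compare the pin and disc positions with the expected ones.

Run:
```python
from h import *
s=snap('scene');t=snap('top')
C=np.array([.5204,.1822]);zu=.171
for d in(0,5,10,15):
  u=.054*np.array([np.cos(np.radians(d)),np.sin(np.radians(d))])
  for sg in(1,-1):
    P=[*(C+sg*u),zu+.007]; a=(proj(s,P)-[270,240])*4; b=(proj(t,P)-[108,124])*4+[400,0]
    print(d,sg,a.round(),b.round())
for n,x,(u,v),(cu,cv) in(('scene',s,(270,240),(324,293)),('top',t,(108,124),(150,170))):
  h=cv2.cvtColor(x['img'],cv2.COLOR_RGB2HSV);m=((h[...,1]<40)&(h[...,2]>165)).astype(np.uint8)*255
  M=np.zeros_like(m);M[v:v+100,u:u+100]=255
  cs=cv2.findContours(m&M,cv2.RETR_EXTERNAL,cv2.CHAIN_APPROX_NONE)[0]
  L=[c for c in cs if cv2.contourArea(c)>60]
  hull=cv2.convexHull(np.vstack(L))[:,0]
  w=np.array([onz(x,*p,zu+.014)[:2] for p in hull])*1000
  # circle fit
  A=np.c_[2*w,np.ones(len(w))];r=np.linalg.lstsq(A,(w**2).sum(1),rcond=None)[0]
  print(n,r[:2],np.sqrt(r[2]+r[0]**2+r[1]**2),len(hull),[cv2.contourArea(c) for c in L])
```

```text
0 1 [138. 263.] [569.  77.]
0 -1 [288. 171.] [565. 280.]
5 1 [143. 269.] [560.  78.]
5 -1 [283. 165.] [573. 280.]
10 1 [148. 275.] [551.  79.]
10 -1 [278. 160.] [582. 278.]
15 1 [154. 280.] [543.  81.]
15 -1 [272. 155.] [591. 276.]
scene [462.14108905 146.75496508] 102.02779124183829 11 [97.0, 149.5, 589.0]
top [520.52936452 180.43482778] 41.40298430852321 17 [448.5]
```

>>> jog_arm(
  plan=[
    [0,0,0,0.01,0,-0.3,1],
    [0,0,0,0,0,-0.25,1],
    [0,0,0,0,0,-0.05,1],
    [0,0,0,0,0,0,1],
  ],
)

```text
t: 7.62
ee_pos: [0.521, 0.1827, 0.161]
tcp_rot: [-180.0, -0.0, 119.8]
ft_force: [-0.0, -0.5, -1.7]
grip_width: 0.0358
gripper_force: 60.3
```

>>> jog_arm(
  plan=[
    [0,0,0,0,0,-0.05,1],
    [0,0,0,0,0,-0.05,1],
    [0,0,0,0,0,-0.02,1],
    [0,0,0,0,0,0,1],
  ],
)

```text
t: 8.12
ee_pos: [0.5212, 0.1827, 0.1553]
tcp_rot: [-180.0, 0.0, 119.8]
ft_force: [-0.3, -0.6, -3.0]
grip_width: 0.0359
gripper_force: 60.3
```

>>> jog_arm(
  plan=[
    [0,0,0,0,0,-0.03,1],
    [0,0,0,0,0,-0.03,1],
    [0,0,0,0,0,0,1],
  ],
)

```text
t: 8.5
ee_pos: [0.5211, 0.1827, 0.1522]
tcp_rot: [-180.0, -0.0, 119.8]
ft_force: [-0.0, -0.4, -1.9]
grip_width: 0.0356
gripper_force: 60.3
```

>>> jog_arm(
  plan=[
    [0,0,0,0,0,-0.04,1],
    [0,0,0,0,0,-0.04,1],
    [0,0,0,0,0,-0.03,1],
    [0,0,0,0,0,0,1],
    [0,0,0,0,0,0,1],
  ],
)

```text
t: 9.12
ee_pos: [0.5212, 0.1827, 0.1468]
tcp_rot: [180.0, -0.0, 119.8]
ft_force: [0.1, -0.2, -3.4]
grip_width: 0.0354
gripper_force: 60.3
```

>>> jog_arm(
  plan=[
    [0,0,0,0,0,-0.02,1],
    [0,0,0,0,0,-0.02,1],
    [0,0,0,0,0,0,1],
    [0,0,0,0,0,0,1],
  ],
)

```text
t: 9.62
ee_pos: [0.5212, 0.1827, 0.1448]
tcp_rot: [-180.0, -0.0, 119.8]
ft_force: [-0.8, 0.2, -3.4]
grip_width: 0.0355
gripper_force: 60.3
```

>>> jog_arm(
  plan=[
    [0,0,0,0,0,-0.02,1],
    [0,0,0,0,0,-0.02,1],
    [0,0,0,0,0,0,1],
    [0,0,0,0,0,0,1],
  ],
)

```text
t: 10.12
ee_pos: [0.5213, 0.1827, 0.1434]
tcp_rot: [180.0, 0.0, 119.8]
ft_force: [-3.3, -0.1, 5.6]
grip_width: 0.0355
gripper_force: 60.7
```

>>> jog_arm(
  plan=[
    [0,0,0,-0.01,0,-0.02,1],
    [0,0,0,0,0,-0.02,1],
    [0,0,0,0,0,-0.01,1],
    [0,0,0,0,0,0,1],
    [0,0,0,0,0,0,1],
  ],
)

```text
t: 10.75
ee_pos: [0.5213, 0.1827, 0.1419]
tcp_rot: [179.9, 0.1, 119.8]
ft_force: [-5.1, -1.5, 14.2]
grip_width: 0.0355
gripper_force: 61.4
```

```bash
python3 -c "
from cell import robot
s=robot.state()
for k in('ee_pos','tcp_rot','ft_force','moment','joint_pos'):print(k,s[k])"
```

```text
ee_pos [0.52132416 0.18267862 0.14185468]
tcp_rot [1.79894265e+02 5.46760622e-02 1.19776097e+02]
ft_force [-5.07767878 -1.49666277 14.19910441]
moment [-0.33640219  0.91358836 -0.04217045]
joint_pos [ 1.17391362e+01  2.32354182e+01 -1.32453370e+01  5.34017764e+01
 -1.92501971e-02  7.19629694e+01]
```

>>> jog_arm(
  plan=[
    [0,0,0,-0.02,0,-0.02,1],
    [0,0,0,0,0,0,1],
    [0,0,-0.01,0,0,0,1],
    [0,0,-0.02,0,0,0,1],
    [0,0,-0.02,0,0,0,1],
    [0,0,0,0,0,0,1],
  ],
  squeeze=75,
)

```text
t: 11.5
ee_pos: [0.5217, 0.1831, 0.1415]
tcp_rot: [179.7, 0.0, 110.8]
ft_force: [-0.8, -1.4, 16.9]
grip_width: 0.0354
gripper_force: 73.0
```

```bash
cat > st.py <<'E'
from cell import robot
s=robot.state()
for k in('ee_pos','tcp_rot','ft_force','moment'):print(k,s[k].round(4))
E
python3 st.py
```

```text
ee_pos [0.5217 0.1831 0.1415]
tcp_rot [1.797232e+02 4.790000e-02 1.107505e+02]
ft_force [-0.7754 -1.4001 16.8972]
moment [-0.0959  0.3883  0.1646]
```

>>> jog_arm(
  plan=[
    [0,0,-0.02,0,0,-0.01,1],
    [0,0,-0.02,0,0,0,1],
    [0,0,-0.02,0,0,0,1],
    [0,0,-0.02,0,0,0,1],
    [0,0,0,0,0,0,1],
  ],
)

```text
t: 12.12
ee_pos: [0.5218, 0.1833, 0.1412]
tcp_rot: [179.7, -0.0, 96.4]
ft_force: [-0.9, -0.5, 17.6]
grip_width: 0.0358
gripper_force: 73.2
```

```bash
python3 st.py
```

```text
ee_pos [0.5218 0.1833 0.1412]
tcp_rot [ 1.796946e+02 -4.100000e-02  9.635620e+01]
ft_force [-0.8707 -0.482  17.622 ]
moment [-0.0155  0.4422  0.1642]
```

>>> jog_arm(
  plan=[
    [0,0,-0.02,0,0,0,1],
    [0,0,-0.02,0,0,0,1],
    [0,0,-0.02,0,0,0,1],
    [0,0,-0.02,0,0,0,1],
    [0,0,-0.02,0,0,0,1],
    [0,0,-0.02,0,0,0,1],
    [0,0,-0.02,0,0,0,1],
    [0,0,0,0,0,0,1],
  ],
)

```text
t: 13.12
ee_pos: [0.5217, 0.1833, 0.1412]
tcp_rot: [179.8, -0.2, 71.2]
ft_force: [-2.1, 0.1, 18.5]
grip_width: 0.0352
gripper_force: 73.2
```

```bash
python3 st.py
```

```text
ee_pos [0.5217 0.1833 0.1412]
tcp_rot [ 1.797577e+02 -1.676000e-01  7.116710e+01]
ft_force [-2.0542  0.1308 18.5238]
moment [0.1305 0.5133 0.2115]
```

>>> jog_arm(
  plan=[
    [0,0,-0.01,0,0,0,1],
    [0,0,-0.01,0,0,0,1],
    [0,0,-0.01,0,0,0,1],
    [0,0,-0.01,0,0,0,1],
    [0,0,0,0,0,0,1],
  ],
)

```text
t: 13.75
ee_pos: [0.5214, 0.1834, 0.1412]
tcp_rot: [179.8, -0.2, 64.0]
ft_force: [-2.9, 0.0, 18.3]
grip_width: 0.0354
gripper_force: 73.2
```

```bash
python3 st.py
```

```text
ee_pos [0.5214 0.1834 0.1412]
tcp_rot [179.8071  -0.1821  64.007 ]
ft_force [-2.85890e+00  7.40000e-03  1.82548e+01]
moment [0.1219 0.6985 0.3891]
```

>>> jog_arm(
  plan=[
    [0,0,-0.008,0,0,0,1],
    [0,0,0,0,0,0,1],
  ],
)

```text
t: 14.0
ee_pos: [0.5214, 0.1834, 0.1411]
tcp_rot: [179.8, -0.2, 62.6]
ft_force: [-3.5, 0.5, 18.1]
grip_width: 0.0354
gripper_force: 73.2
```

```bash
python3 st.py
```

```text
ee_pos [0.5214 0.1834 0.1411]
tcp_rot [179.8139  -0.1851  62.5735]
ft_force [-3.5066  0.4604 18.0985]
moment [0.1041 0.6618 0.3221]
```

>>> jog_arm(
  plan=[
    [0,0,-0.008,0,0,0,1],
    [0,0,-0.008,0,0,0,1],
    [0,0,0,0,0,0,1],
  ],
)

```text
t: 14.38
ee_pos: [0.5214, 0.1833, 0.1412]
tcp_rot: [179.8, -0.2, 59.7]
ft_force: [-3.0, -0.2, 18.5]
grip_width: 0.0351
gripper_force: 73.2
```

```bash
python3 st.py
```

```text
ee_pos [0.5214 0.1833 0.1412]
tcp_rot [179.8216  -0.197   59.6876]
ft_force [-3.0481 -0.1742 18.4614]
moment [0.077  0.6299 0.3539]
```

>>> jog_arm(
  plan=[
    [0,0,-0.008,0,0,0,1],
    [0,0,-0.008,0,0,0,1],
    [0,0,0,0,0,0,1],
  ],
)

```text
t: 14.75
ee_pos: [0.5209, 0.183, 0.1411]
tcp_rot: [179.8, -0.1, 56.8]
ft_force: [-4.9, -0.8, 20.4]
grip_width: 0.0353
gripper_force: 73.3
```

```bash
python3 st.py
python3 - <<'E'
from h import *
s=snap('scene');t=snap('top')
i=[cv2.cvtColor(x['img'],cv2.COLOR_RGB2BGR) for x in(s,t)]
a=cv2.resize(i[0][250:330,280:360],(400,400),interpolation=2);b=cv2.resize(i[1][134:214,118:198],(400,400),interpolation=2)
cv2.imwrite('pics/j2.png',np.hstack([a,b]))
E
```

```text
ee_pos [0.5209 0.183  0.1411]
tcp_rot [ 1.798485e+02 -1.406000e-01  5.684650e+01]
ft_force [-4.8664 -0.7644 20.3651]
moment [-0.266   0.9795  0.8941]
```

View pics/j2.png

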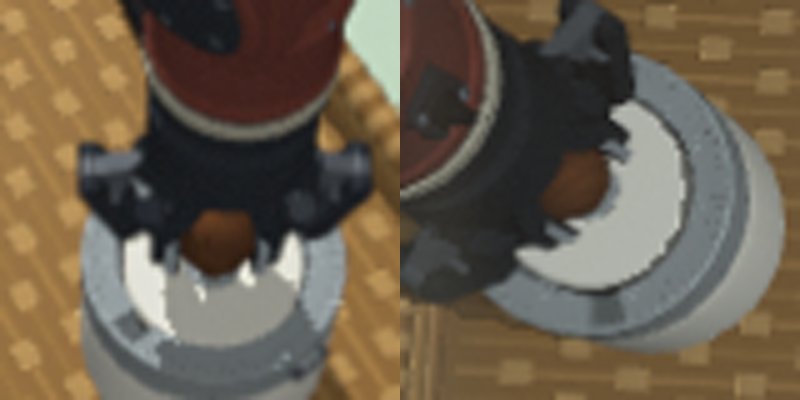

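The picture shows the lid sunk in the collar and the notch at top crop (605,305) empty. The moment jumped from 0.35 to 0.89 N·m, so the pins are at the stop. I'll ease the torque a touch and let the lid rise.

>>> jog_arm(
  plan=[
    [0,0,0.004,0,0,0,1],
    [0,0,0,0,0,0.02,1],
    [0,0,0,0,0,0.02,1],
    [0,0,0,0,0,0.02,1],
    [0,0,0,0,0,0,1],
  ],
)

```text
t: 15.48
ee_pos: [0.5207, 0.1829, 0.1428]
tcp_rot: [179.9, -0.1, 57.5]
ft_force: [0.0, -0.4, 8.9]
grip_width: 0.035
gripper_force: 74.4
```

```bash
python3 st.py
```

```text
ee_pos [0.5207 0.1829 0.1428]
tcp_rot [ 1.799051e+02 -9.340000e-02  5.753060e+01]
ft_force [ 3.9000e-03 -4.3190e-01  8.8838e+00]
moment [-0.0363  0.1286  0.3478]
```

>>> jog_arm(
  plan=[
    [0,0,0,0,0,0.02,1],
    [0,0,0,0,0,0.02,1],
    [0,0,0,0,0,0.02,1],
    [0,0,0,0,0,0,1],
  ],
)

```text
t: 15.98
ee_pos: [0.5202, 0.1827, 0.1438]
tcp_rot: [180.0, -0.0, 57.5]
ft_force: [6.7, 0.6, -11.9]
grip_width: 0.0352
gripper_force: 76.5
```

```bash
python3 st.py
```

```text
ee_pos [0.5202 0.1827 0.1438]
tcp_rot [ 1.799902e+02 -5.000000e-03  5.750060e+01]
ft_force [  6.7403   0.603  -11.8711]
moment [ 0.1173 -1.4877  0.3   ]
```

Pulling up meets the lip at z = 143.8 mm, which is the pocket height, so the pins are locked. Now I relax the pull, let go and retreat.

>>> jog_arm(
  plan=[
    [0,0,0,0,0,-0.03,1],
    [0,0,0,0,0,-0.02,1],
    [0,0,0,0,0,0,1],
    [0,0,0,0,0,0,0.8],
    [0,0,0,0,0,0,0.4],
    [0,0,0,0,0,0,0.3],
    [0,0,0,0,0,0,0.3],
  ],
  squeeze=20,
)

```text
t: 16.85
ee_pos: [0.5193, 0.1826, 0.142]
tcp_rot: [-180.0, 0.0, 57.5]
ft_force: [-0.3, 0.6, -0.1]
grip_width: 0.0596
gripper_force: 0.0
```

>>> jog_arm(
  plan=[
    [0,0,0,0,0,0.3,0.3],
    [0,0,0,0,0,0.6,0.3],
    [0,0,0,0,0,0.8,0.3],
    [0,0,0,0,0,0.8,0.3],
    [0,0,0,-0.3,-1,0.3,0.3],
    [0,0,0,-0.3,-1,0,0.3],
    [0,0,0,-0.3,-1,0,0.3],
    [0,0,0,-0.3,-1,0,0.3],
  ],
)

```text
t: 17.85
ee_pos: [0.4592, -0.0187, 0.2835]
tcp_rot: [179.9, -0.0, 57.5]
ft_force: [1.3, -0.5, -0.6]
grip_width: 0.0598
gripper_force: 0.0
```

>>> jog_arm(
  plan=[
    [0,0,0,-0.3,-1,0,0.3],
    [0,0,0,-0.3,-1,0,0.3],
    [0,0,0,-0.3,-1,0,0.3],
    [0,0,0,0,0,0,0.3],
    [0,0,0,0,0,0,0.3],
  ],
)

```text
t: 18.48
ee_pos: [0.4147, -0.1672, 0.283]
tcp_rot: [180.0, -0.0, 57.5]
ft_force: [-0.1, -0.0, 0.4]
grip_width: 0.0595
gripper_force: 0.0
```

Run:
```python
from h import *
s=snap('scene','end_s.png');t=snap('top')
i=[cv2.cvtColor(x['img'],cv2.COLOR_RGB2BGR) for x in(s,t)]
a=cv2.resize(i[0][200:350,200:350],(400,400),interpolation=2);b=cv2.resize(i[1][124:224,108:208],(400,400),interpolation=2)
cv2.imwrite('pics/j3.png',np.hstack([a,b]))
```

```text
(no output)
```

View pics/j3.png

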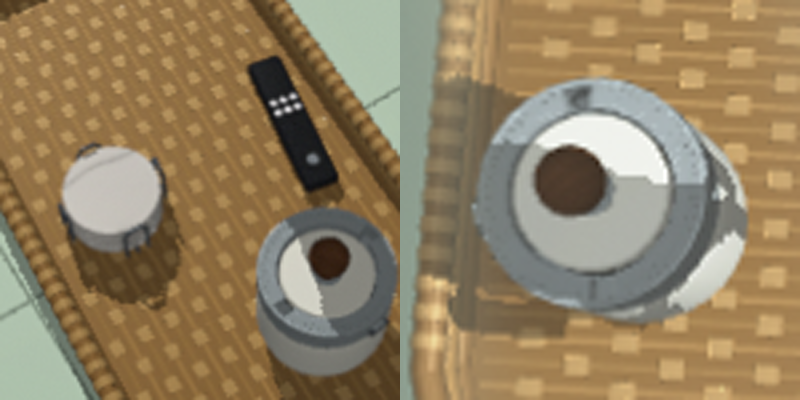

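The lid sits level in the collar with both notches empty, at top crop (580,97) and (592,290). The coasters and remote are where they were.

```bash
python3 -c "
from cell import robot
print(robot.close_job())"
```

```text
the job is handed in; nothing more can be done
None
```

The job is handed in: the lid is turned about 62° clockwise to the stop and locked (a pull of about 12 N did not lift it), highest push reading was about 20 N, and the coasters and remote are where they were.

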